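# Release the cam stop and push the drilling carriage home

### The arm

A 6-joint arm with a two-finger parallel gripper is mounted at the origin on the work surface. World frame = base frame: x ahead of the robot, y to its left, z up, the work surface at z = 0. Lengths are in m, angles in rad, forces in N, time in s.
With the tool pointing down it reaches from about 0.35 to 0.725 m from the base axis. Payload 6 kg.
Tool frame: the origin (TCP) lies at the very end of the fingers, on their centre line; the grasp point (between the pads) lies 19 mm behind it; z points along the fingers, y is the line along which they close (so a half turn about z gives the same grasp; the last joint's range is limited). The gripper opens to 85 mm and grips with 20 to 120 N. Pads are 22 mm wide; open, the fingers measure 114 mm over their backs; the gripper's body (76 mm by 85 mm) begins 54 mm behind the grasp point. The pads swing forward as they close: fully open they stand 13 mm farther back than shut.
Start: joints at [1.476, 0.04, 0.085, 0, -1.615, -0.334], TCP at [0.249, 0.546, 0.231] pointing down, gripper open.
Joint ranges: [-2.56, 2.56], [-1.29, 2.01], [-1.08, 1.49], [-3.29, 1.98], [-2.81, -0.18], [-2.99, 2.99]. Speed limits (rad/s): [2.57, 2.57, 3.01, 3.14, 3.14, 3.14].

### API

Orientations are given as a unit quaternion [w, x, y, z].
In Python, from rig import * gives the robot as it stands.
- The arm moves only by the shell command python3 -m crank 'ROWS' [FORCE]. ROWS is JSON, a list of rows, each a list of 7 numbers: the shift along the tool's x, y, z normalised to -1 to 1, where 1 is 100 mm, then the turn, a rotation vector about the tool's x, y, z normalised to -1 to 1, where 1 is 60 degrees, then the closure, from -1 (fully open) to 1 (shut). A call has 1 to 20 rows; each row is the pose to reach, as a shift and turn from the pose commanded when the call began, along the tool's axes at that moment; what a row does not reach only later rows make up. A row lasts 1/12 s, in which the tool goes at most 41.7 mm and 7.16 degrees, less where a joint would pass 70% of its speed; a pose out of reach is approached as far as the arm can. A call with a number of a shift or a turn outside -1 to 1 is refused whole. A call with a gripper value outside its range is refused whole. The fingers move at their own pace and stop on an object; FORCE is the grip in N (left out, the last holds). Time passes only in rows, so rows that repeat a pose let the fingers close. It gives the time, the measured TCP pose, the force, the opening and the grip force at its end, in the units of the state.
- read_state(): the state, without advancing time (a new reading comes with each control period).
- capture(name): name is "side" or "top" or "wrist"; returns a dict with "frame" (384x512x3 uint8, red, green, blue), "intrinsics" (3x3 intrinsics, pixels), "R" (3x3) and "t" (3): a world point X has camera coordinates R X + t. Camera axes: x right, y down, z forward; pixel columns grow to the right and rows downward; lengths in m; the calibration is good to about 2 mm. The wrist camera is an equidistant fisheye: a pixel r from the principal point sees the ray r / f radians off the axis. A picture is of the moment at which its call begins. There is no depth.
- hand_in(): hands the job in; it is judged then, once.
The state is a dict: "time": time; "joint_pos": joint angles; "joint_velocities": joint speeds; "joint_torque": joint torques, N m; "ee_pos": TCP position; "orientation": TCP orientation; "contact_force": force on the tool from outside, world axes, zero at the start; "moment": the same for the moment, N m; "finger_gap": finger opening in m; "grasp_force": force on a finger pad.
Only numpy, scipy, OpenCV 4.12 (cv2) and the standard library are available. Lean on these libraries where they do the work, as an engineer would, in place of code of your own. Each camera call takes 0.05 s, during which the arm holds its last target. There are 200 camera calls.

### The job

On the drilling jig, push the upright black peg of the cam plate round with your fingertips until the cam's low point faces the carriage (its handle then points straight away from the carriage), and only then push the wooden carriage from behind, along its channel, fully home against the end-stop bar. Do not lift the carriage or shove it against the cam, leave the cam at its low point, leave the other things on the bench alone, and finish with your hand clear.

Things in the scene. Friction and masses are not known exactly. Their poses are not given: they have to be found in the camera images.
- jig: Fixed drilling jig, new place and yaw each time: plywood board 360 x 150 x 18 mm on the bench; x forward along the channel, y left. Origin on the bench, on the channel's centre line; board spans x -205 to 155 mm. Two aluminium rails, top 34 mm above bench, leave a 63 mm wide channel, open at the rear, x -193 to -8. Dark wooden end-stop bar across it, x -8 to 12, top 34 mm. Cam pivot at x 55.
- slide_home (a point): Fixed point of the jig on the channel's centre line, 47 mm above the bench (88 mm behind the jig origin): where the centre of the carriage's rear face is when the carriage is fully home, its block against the end-stop bar. x axis points forward, the way the carriage is pushed.
- slide_rear (a point): Centre of the carriage's upright, flat rear face (60 mm wide, 18 to 58 mm above the bench), 47 mm above the bench; x axis forward. At the start it is 50 to 75 mm behind slide_home. Push here.
- slide: Carriage: loose pale wooden block 80 x 60 x 40 mm in the channel (1.5 mm play each side). Origin mid-underside, 40 mm ahead of the rear face; x forward. Steel nose 26 mm wide sticks out 45 mm in front, 36 to 56 mm above the bench. Dark blank on top, up to 74 mm above the bench, its rear 26 mm ahead of the rear face. 0.25 to 0.5 kg, plain friction, stays where left.
- cam_pivot (a point): Fixed upright axis of the cam, on the channel's centre line, 52 mm above the bench (cam's upper face); x forward. The cam is an aluminium disc, 80 mm diameter, 36 to 52 mm above the bench, its centre 25 mm off this axis towards the handle: rim 65 mm from the axis on the handle's side (high point), 15 mm on the opposite side (low point).
- handle (a point): Point on the axis of the upright round black peg at the end of the cam's handle, 74 mm above the bench. Peg 18 mm in diameter, standing from 52 to 90 mm above the bench, 85 mm from the cam axis. The bar carrying it is 24 mm wide, at most 50 mm above the bench, and ends 13 mm beyond the peg's axis.
- cam (a joint): Cam turn, rad, anticlockwise from above: direction of the handle from the pivot, from the channel's forward direction. At 0 the handle points straight away from the carriage, the low point faces it and it passes with 3 mm to spare. Starts at 1.1 to 2.1 (handle to the left), blocking the nose. Range -1.2 to 2.4, no catch at 0; resists with some 4 N at the peg, stays where left.
- glue: Bystander: white glue bottle, 56 mm diameter, 100 mm high, standing on the bench; origin at its foot. Leave alone.
- driver: Bystander: screwdriver lying on the bench, about 200 mm long along its x; origin at its underside. Leave alone.
- offcut: Bystander: pale wooden offcut 110 x 45 x 22 mm lying on the bench; origin centre of its underside. Leave alone.
Mind the look-alikes: they are no part of the job. What is shaped like the slide but blue or orange is not meant.

How it is judged:
On the way, in this order (a step that is already met when the one before it is completed fails the run):
1. the cam is turned to its low point while the carriage is still well back (at least 30 mm short of home) (value of joint cam between -0.4 and 0.4 rad and x of slide_rear in the frame of slide_home below -0.03 m), for 0.2 s.
2. the carriage is pushed fully home with the cam at its low point (value of joint cam between -0.4 and 0.4 rad and x of slide_rear in the frame of slide_home between -0.004 and 0.003 m and y of slide_rear in the frame of slide_home between -0.005 and 0.005 m and z of slide_rear in the frame of slide_home between -0.005 and 0.005 m), for 0.2 s.
At the end, for the whole second after the job is handed in: The carriage lies flat in its channel, at rest, its rear face within 4 mm of the home point along the channel (and 5 mm across it and in height), and the cam is within 0.4 rad of its low point (all of step 2 and linear speed of slide below 0.01 m/s and angle between slide's own z axis and vertical below 0.05 rad); the robot touches nothing.
It fails at once if the carriage is lifted out of its channel or tipped (z of slide_rear in the frame of slide_home above 0.012 m or angle between slide's own z axis and vertical above 0.2 rad).
It fails at once if the carriage is shoved against the cam (more than 5 N) (contact force between slide and cam above 5 N).
It fails at once if a bystander is moved by more than 30 mm (distance of any of glue, driver, offcut from where it was at the start of the episode above 0.03 m).
It also fails if it takes over 51 s, if anything falls off the work surface, if the arm or the gripper's body presses on something with over 40 N, if the wrist force passes 120 N, or if a joint passes its speed limit or range.

## Working session

There is one attempt and no reset: what is moved stays moved. The work goes in short steps, Python scripts to look and compute and a shell command to move; the robot and the scene stay as the last step left them, time stands still between calls to the robot, and variables do not carry over. Pictures are saved under pics/ and viewed, at most 10 in all, crops included, and the job is handed in when it is done.

```bash
mkdir -p pics; ls
python3 - <<'E'
from rig import *
import cv2,numpy as np
s=read_state();print({k:np.round(v,3) for k,v in s.items()})
for n in("top","side"):
    c=capture(n);cv2.imwrite(f"pics/{n}0.png",c["frame"][:,:,::-1]);np.savez(f"{n}0.npz",**c)
    print(n,c["intrinsics"].tolist(),(-c["R"].T@c["t"]).round(3),c["R"].round(3).tolist())
E
```

```text
pics
{'time': np.float64(0.0), 'joint_pos': array([ 1.476e+00,  4.100e-02,  8.400e-02, -1.000e-03, -1.616e+00,
       -3.340e-01]), 'joint_velocities': array([-0.001, -0.002, -0.   , -0.   ,  0.   ,  0.001]), 'joint_torque': array([-0.0000e+00, -3.6821e+01,  3.4742e+01,  6.9320e+00, -5.0000e-03,
       -0.0000e+00]), 'ee_pos': array([0.249, 0.545, 0.23 ]), 'orientation': array([ 0.001,  0.977, -0.213, -0.   ]), 'contact_force': array([-0.195,  0.229, -0.781]), 'moment': array([-0.005,  0.04 , -0.038]), 'grasp_force': np.float64(0.0), 'finger_gap': np.float64(0.085)}
top [[397.0297814667208, 0.0, 259.79804593326867], [0.0, 397.0297814667208, 190.77207393674252], [0.0, 0.0, 1.0]] [ 0.528 -0.068  0.914] [[-0.028, -0.999, -0.032], [-0.998, 0.03, -0.06], [0.061, 0.03, -0.998]]
side [[373.8028181373002, 0.0, 252.23256975496955], [0.0, 373.8028181373002, 190.26835609236727], [0.0, 0.0, 1.0]] [0.182 0.411 0.418] [[-0.765, -0.644, -0.016], [-0.309, 0.388, -0.869], [0.566, -0.659, -0.495]]
```

View pics/top0.png

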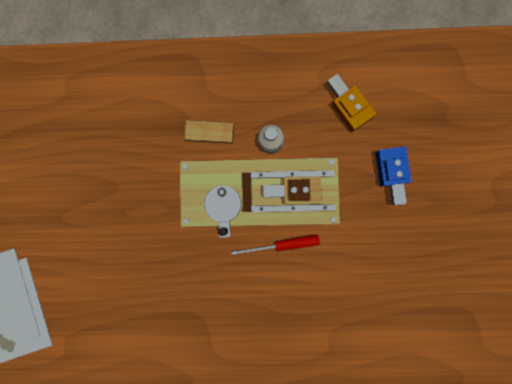

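View pics/side0.png

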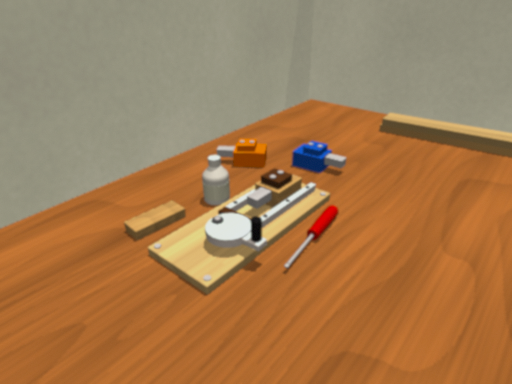

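Top view: the jig is at (180–340, 160–227), with forward to the left. The pale carriage with a dark blank is at (298,190), the cam disc at (222,203) and the black peg at (223,231). The look-alikes are the orange block at (354,107) and the blue block at (395,167). Other dark spots are the end-stop at (247,192), the blank at (298,190) and the pivot bolt at (222,192). I choose the pale carriage in the channel and the black peg at the end of the handle.

```bash
cat > h.py <<'E'
import numpy as np,cv2
def ray(c,u,v,z):
    d=c["R"].T@np.linalg.inv(c["intrinsics"])@np.array([u,v,1.]);o=-c["R"].T@c["t"]
    return o+d*(z-o[2])/d[2]
def proj(c,X):
    p=c["intrinsics"]@(c["R"]@np.array(X)+c["t"]);return p[:2]/p[2]
E
python3 - <<'E'
from h import *
c=dict(np.load("top0.npz"));f=c["frame"];hsv=cv2.cvtColor(f,cv2.COLOR_RGB2HSV)
print(hsv[215,200],hsv[215,230+60],hsv[190,316],hsv[100,100],hsv[132,210])
m=((hsv[...,0]>=16)&(hsv[...,0]<36)&(hsv[...,2]>90)).astype(np.uint8)
m=cv2.morphologyEx(m,cv2.MORPH_CLOSE,np.ones((25,25)));m=cv2.morphologyEx(m,cv2.MORPH_OPEN,np.ones((11,11)))
n,l,st,_=cv2.connectedComponentsWithStats(m);i=l[215,200];print(st[i])
cs,_=cv2.findContours((l==i).astype(np.uint8),0,2);b=cv2.boxPoints(cv2.minAreaRect(cs[0]))
P=np.array([ray(c,u,v,.018) for u,v in b]);print(b.tolist(),P.round(4).tolist(),[np.linalg.norm(P[k]-P[k-1]).round(4) for k in range(4)])
big=cv2.resize(f[145:250,170:350],None,fx=4.4,fy=4.4,interpolation=cv2.INTER_CUBIC);cv2.imwrite("pics/crop.png",big[:,:,::-1])
# peg dark blob
d=(f.max(2)<50).astype(np.uint8);n,l,st,ce=cv2.connectedComponentsWithStats(d)
for k in range(1,n):
    if st[k,4]>12:print(st[k],ce[k].round(1))
E
```

```text
[ 26 104 154] [ 29  99 154] [ 18 145 148] [ 14 190 137] [ 22 134 154]
[  180   121   160   130 13530]
[[180.0, 121.0], [339.0, 121.0], [339.0, 250.0], [180.0, 250.0]] [[0.7489, 0.138, 0.018], [0.7359, -0.2255, 0.018], [0.4452, -0.2139, 0.018], [0.4542, 0.1427, 0.018]] [np.float64(0.2947), np.float64(0.3637), np.float64(0.291), np.float64(0.3567)]
[328  83  10  13  17] [332.2  89.1]
[375 151   8  35 122] [378.7 168.7]
[390 186   4  18  20] [391.2 194.3]
[219 228   8   7  48] [222.5 231. ]
```

View pics/crop.png

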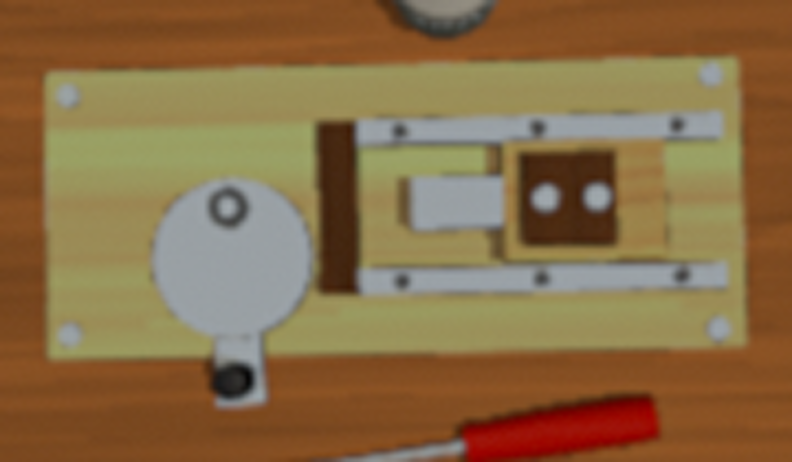

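The crop shows the board corners at crop pixels (45,71), (738,57), (747,344) and (47,358), the peg at (233,380), the pivot at (228,207) and the carriage's rear edge at x≈666. It confirms the choice.

```bash
cat >> h.py <<'E'
def crop(x,y):return (x+.5)/4.4-.5+170,(y+.5)/4.4-.5+145
E
python3 - <<'E'
from h import *
c=dict(np.load("top0.npz"))
w=lambda x,y,z:ray(c,*crop(x,y),z)
FL,RL_,RR,FR=w(45,71,.018),w(738,57,.018),w(747,344,.018),w(47,358,.018)
# image top = world +x = jig right side
print([np.linalg.norm(a-b).round(4) for a,b in((FL,RL_),(FR,RR),(FL,FR),(RL_,RR))])
fx=(FL+FR-RL_-RR)[:2];fx/=np.linalg.norm(fx);left=np.array([-fx[1],fx[0]])
ctr=((FL+FR+RL_+RR)/4)[:2];org=ctr+fx*.025
print("fwd",fx,np.degrees(np.arctan2(fx[1],fx[0])),"org",org)
def J(p):q=p[:2]-org;return np.round([q@fx,q@left],4)
print("pivot",J(w(228,207,.056)),org+.055*fx,"stop",J(w(317,205,.034)),J(w(357,205,.034)),"rails end",J(w(722,123,.034)),J(w(727,275,.034)))
print("rear",J(w(666,200,.058)),"blank rear",J(w(616,200,.074)),"nose",J(w(411,203,.056)))
top=ray(c,222.5,231,.085);piv=org+.055*fx
peg=top[:2];v=peg-piv;print("peg",peg,J(peg),np.linalg.norm(v),"cam",np.arctan2(v@left,v@fx))
print("home",org-.088*fx)
s=dict(np.load("side0.npz"));f=s["frame"]
print("side proj peg top/bottom",proj(s,[*peg,.09]),proj(s,[*peg,.052]))
d=(f[200:250,240:275].max(2)<50).astype(np.uint8);n,l,st,ce=cv2.connectedComponentsWithStats(d);k=1+st[1:,4].argmax();print(st[k],ce[k]+[240,200])
E
```

```text
[np.float64(0.3583), np.float64(0.3583), np.float64(0.1487), np.float64(0.147)]
fwd [0.0098999  0.99995099] 89.43276849979927 org [ 0.58101299 -0.01365758]
pivot [0.0548 0.0007] [0.58155749 0.04133972] stop [ 0.0124 -0.0008] [-0.0078 -0.0003] rails end [-0.1924 -0.038 ] [-0.1926  0.0385]
rear [-0.1603  0.0017] blank rear [-0.1344  0.0022] nose [-0.0356  0.0005]
peg [0.49683225 0.03706859] [0.0499 0.0847] 0.08483282321989324 cam 1.6310653383034048
home [ 0.5801418  -0.10165327]
side proj peg top/bottom [255.75231313 217.76832353] [256.01496083 237.28586909]
[ 12  18   9  23 180] [255.72777778 228.57222222]
```

```bash
python3 -m crank '[[1,0.82,0.5,0,0,-0.46,0.18],[1,0.82,0.5,0,0,-0.46,0.18],[1,0.82,0.5,0,0,-0.46,0.18],[1,0.82,0.5,0,0,-0.46,0.18],[1,0.82,0.5,0,0,-0.46,0.18],[1,0.82,0.5,0,0,-0.46,0.18]]' 20
for i in 1; do python3 -m crank '[[0.43,1,0.1,0,0,0,0.18],[0.43,1,0.1,0,0,0,0.18],[0.43,1,0.1,0,0,0,0.18],[0.43,1,0.1,0,0,0,0.18]]'; done
python3 -m crank '[[0.43,1,0.1,0,0,0,0.18],[0.43,1,0.1,0,0,0,0.18],[0.43,1,0.1,0,0,0,0.18],[0.43,1,0.1,0,0,0,0.18]]'
python3 -m crank '[[0.43,1,0.1,0,0,0,0.18],[0.43,1,0.1,0,0,0,0.18],[0.43,1,0.1,0,0,0,0.18],[0.43,1,0.1,0,0,0,0.18]]'
python3 -c "
from rig import *
import numpy as np
s=read_state();print({k:np.round(v,4) for k,v in s.items()})"
```

```text
time: 0.6
ee_pos: [0.3066, 0.4289, 0.1811]
orientation: [0.0, 1.0, 0.025, -0.0]
contact_force: [0.2, 0.4, 0.1]
finger_gap: 0.0351
grasp_force: 0.0
time: 0.93
ee_pos: [0.3557, 0.3299, 0.1717]
orientation: [0.0, 1.0, 0.024, 0.0]
contact_force: [-0.1, 0.5, 0.6]
finger_gap: 0.0349
grasp_force: 0.0
time: 1.27
ee_pos: [0.4039, 0.2324, 0.1615]
orientation: [0.0, 1.0, 0.024, 0.0]
contact_force: [0.7, -0.4, -0.3]
finger_gap: 0.0352
grasp_force: 0.0
time: 1.6
ee_pos: [0.4522, 0.1349, 0.1511]
orientation: [0.001, 1.0, 0.024, -0.0]
contact_force: [-1.1, 0.1, -0.9]
finger_gap: 0.0355
grasp_force: 0.0
{'time': np.float64(1.6), 'joint_pos': array([ 7.1980e-01, -3.0710e-01, -3.7480e-01,  5.0000e-04, -1.5041e+00,
        8.9940e-01]), 'joint_velocities': array([ 0.0651, -0.0067,  0.004 , -0.0137, -0.0028, -0.0847]), 'joint_torque': array([-2.19190e+00, -1.95068e+01,  3.47436e+01,  7.14840e+00,
        2.07000e-02,  8.11600e-01]), 'ee_pos': array([0.4522, 0.1349, 0.1511]), 'orientation': array([ 5.000e-04,  9.997e-01,  2.420e-02, -2.000e-04]), 'contact_force': array([-1.1073,  0.1262, -0.9269]), 'moment': array([0.0619, 0.0893, 0.0347]), 'grasp_force': np.float64(0.0), 'finger_gap': np.float64(0.0355)}
```

```bash
python3 -m crank '[[0.4,0.99,0.35,0,0,0,0.18],[0.4,0.99,0.35,0,0,0,0.18],[0.4,0.99,0.35,0,0,0,0.18],[0.4,0.99,0.35,0,0,0,0.18],[0.4,0.99,0.35,0,0,0,0.18],[0.4,0.99,0.35,0,0,0,0.18]]'
python3 -c "
from rig import *
import cv2
cv2.imwrite('pics/w1.png',capture('wrist')['frame'][:,:,::-1])"
```

```text
time: 2.1
ee_pos: [0.4965, 0.0413, 0.1167]
orientation: [-0.0, 1.0, 0.026, 0.0]
contact_force: [0.2, 0.5, -0.6]
finger_gap: 0.035
grasp_force: 0.0
```

View pics/w1.png

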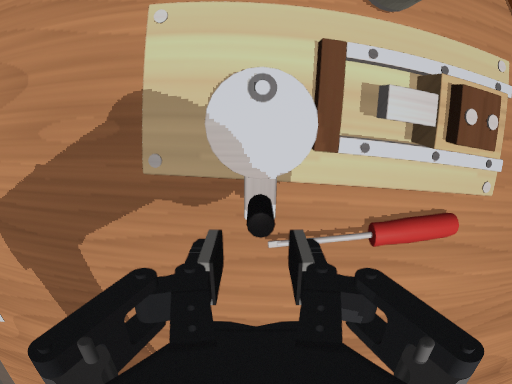

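```bash
python3 -m crank '[[0,0.02,0.2,0,0,0,0.18],[0,0.02,0.4,0,0,0,0.18],[0,0.02,0.57,0,0,0,0.18],[0,0.02,0.57,0,0,0,0.18],[0,0.02,0.57,0,0,0,0.18]]'
python3 - <<'E'
from rig import *
import numpy as np
from scipy.spatial.transform import Rotation as R
s=read_state();q=s["orientation"];Rt=R.from_quat([*q[1:],q[0]]).as_matrix()
piv=np.array([.5816,.0413]);r=.085;f0=np.radians(89.43)
p0=s["ee_pos"];yaw0=np.arctan2(Rt[1,0],Rt[0,0])
v=p0[:2]-piv;print(np.linalg.norm(v),np.arctan2(v[1],v[0])-f0,np.degrees(yaw0))
def pose(a): # cam angle
    t=f0+a;return np.array([*(piv+r*np.array([np.cos(t),np.sin(t)])),.060]),t-np.pi
def rows(a0,a1,n,base=None):
    P0,y0=base if base else pose(a0)
    B=np.array([[np.cos(y0),np.sin(y0),0],[np.sin(y0),-np.cos(y0),0],[0,0,-1]]) # columns x,y,z
    for a in np.linspace(a0,a1,n+1)[1:]:
        P,y=pose(a);d=B.T@(P-P0)/.1;print([*np.round(d,2).tolist(),round(float(-np.degrees((y-y0+np.pi)%(2*np.pi)-np.pi)/60),2)])
    print()
rows(1.63,.765,10,(p0,yaw0));rows(.765,-.1,10)
E
```

```text
time: 2.57
ee_pos: [0.4961, 0.039, 0.0596]
orientation: [0.0, 1.0, 0.027, -0.0]
contact_force: [-0.3, 0.4, -0.3]
finger_gap: 0.035
grasp_force: 0.0
0.08554753830761833 -4.675578045636199 3.1264277362817334
[0.01, -0.05, -0.0, 0.09]
[0.02, -0.13, -0.0, 0.17]
[0.03, -0.2, -0.0, 0.25]
[0.06, -0.27, -0.0, 0.34]
[0.09, -0.34, -0.0, 0.42]
[0.12, -0.4, -0.0, 0.5]
[0.16, -0.46, -0.0, 0.58]
[0.2, -0.52, -0.0, 0.67]
[0.25, -0.58, -0.0, 0.75]
[0.31, -0.63, -0.0, 0.83]

[0.0, -0.07, 0.0, 0.08]
[0.01, -0.15, 0.0, 0.17]
[0.03, -0.22, 0.0, 0.25]
[0.05, -0.29, 0.0, 0.33]
[0.08, -0.36, 0.0, 0.41]
[0.11, -0.42, 0.0, 0.5]
[0.15, -0.48, 0.0, 0.58]
[0.2, -0.54, 0.0, 0.66]
[0.24, -0.6, 0.0, 0.74]
[0.3, -0.65, 0.0, 0.83]
```

```bash
python3 -m crank '[[0.01,-0.05,0,0,0,0.09,0.18],[0.02,-0.13,0,0,0,0.17,0.18],[0.03,-0.2,0,0,0,0.25,0.18],[0.06,-0.27,0,0,0,0.34,0.18],[0.09,-0.34,0,0,0,0.42,0.18],[0.12,-0.4,0,0,0,0.5,0.18],[0.16,-0.46,0,0,0,0.58,0.18],[0.2,-0.52,0,0,0,0.67,0.18],[0.25,-0.58,0,0,0,0.75,0.18],[0.31,-0.63,0,0,0,0.83,0.18],[0.31,-0.63,0,0,0,0.83,0.18],[0.31,-0.63,0,0,0,0.83,0.18]]'
python3 - <<'E'
from rig import *
from h import *
c=capture("top");np.savez("top1.npz",**c);cv2.imwrite('pics/t1.png',cv2.resize(c["frame"][100:300,120:380],None,fx=3,fy=3)[:,:,::-1])
E
```

```text
time: 3.57
ee_pos: [0.5247, 0.1035, 0.061]
orientation: [-0.001, 0.919, -0.395, 0.001]
contact_force: [-0.3, -0.1, -0.3]
finger_gap: 0.035
grasp_force: 0.0
```

View pics/t1.png

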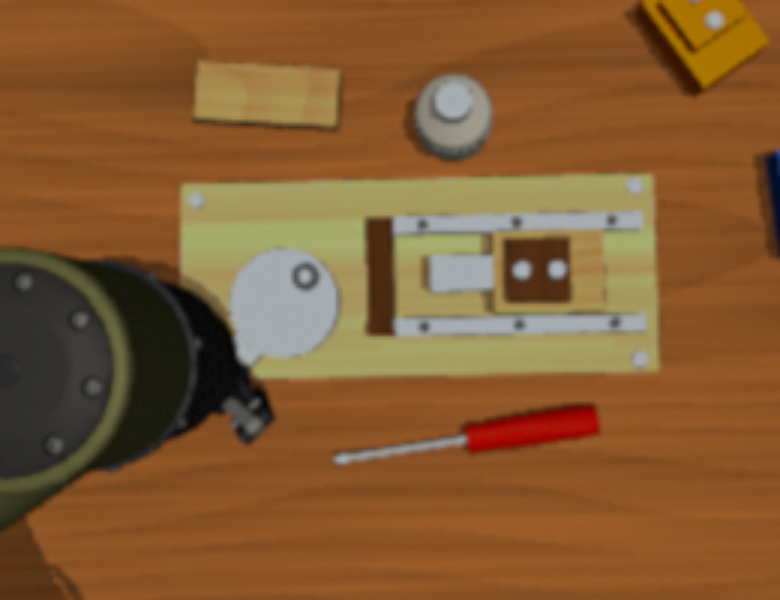

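The cam has turned about 45°: the disc centre (285,302) now lies ahead and to the left of the pivot (305,276). Nothing else has moved, so I continue the arc.

```bash
python3 -m crank '[[0,-0.07,0,0,0,0.08,0.18],[0.01,-0.15,0,0,0,0.17,0.18],[0.03,-0.22,0,0,0,0.25,0.18],[0.05,-0.29,0,0,0,0.33,0.18],[0.08,-0.36,0,0,0,0.41,0.18],[0.11,-0.42,0,0,0,0.5,0.18],[0.15,-0.48,0,0,0,0.58,0.18],[0.2,-0.54,0,0,0,0.66,0.18],[0.24,-0.6,0,0,0,0.74,0.18],[0.3,-0.65,0,0,0,0.83,0.18],[0.3,-0.65,0,0,0,0.83,0.18],[0.3,-0.65,0,0,0,0.83,0.18]]'
python3 - <<'E'
from rig import *
from h import *
c=capture("top");f=c["frame"];g=f[100:300,120:380];cv2.imwrite('pics/t2.png',cv2.resize(g,None,fx=3,fy=3)[:,:,::-1])
# cam angle from disc centre: aluminium blob left of the stop
hsv=cv2.cvtColor(f,cv2.COLOR_RGB2HSV);m=((hsv[...,1]<50)&(hsv[...,2]>120)).astype(np.uint8);m[:,243:]=0;m[:160]=0;m[230:]=0
m=cv2.morphologyEx(m,cv2.MORPH_OPEN,np.ones((7,7)));n,l,st,ce=cv2.connectedComponentsWithStats(m);k=1+st[1:,4].argmax();print(st[k],ce[k])
E
```

```text
time: 4.62
ee_pos: [0.5921, 0.1254, 0.0598]
orientation: [0.001, -0.667, 0.745, -0.0]
contact_force: [0.5, -0.7, -1.0]
finger_gap: 0.0352
grasp_force: 0.0
[ 187  174   39   36 1006] [207.43737575 191.74055666]
```

View pics/t2.png

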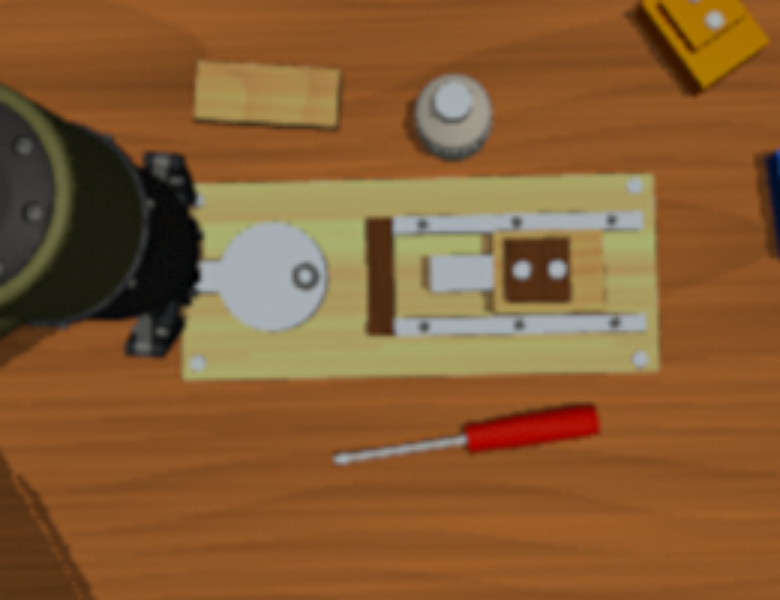

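The disc centre (273,276) is straight ahead of the pivot (305,276), so the cam is at about 0. Next I back off the peg, rise and go behind the carriage.

```bash
python3 -m crank '[[0,0.05,0,0,0,0,0.18],[0,0.06,0,0,0,0,0.18],[0,0.06,-0.3,0,0,0,0.18],[0,0.06,-0.6,0,0,0,0.18],[0,0.06,-1,0,0,0,0.18],[0,0.06,-1,0,0,-0.09,1],[0,0.06,-1,0,0,-0.09,1],[0,0.06,-1,0,0,-0.09,1]]'
python3 -m crank '[[0.4,0,0,0,0,0,1],[0.8,0,0,0,0,0,1],[1,0,0,0,0,0,1],[1,0,0,0,0,0,1]]'
python3 -m crank '[[0.4,0,0,0,0,0,1],[0.8,0,0,0,0,0,1],[1,0,0,0,0,0,1],[1,0,0,0,0,0,1]]'
python3 -m crank '[[0.4,0,0,0,0,0,1],[0.8,0,0,0,0,0,1],[1,0,0,0,0,0,1],[1,0,0,0,0,0,1]]'
python3 - <<'E'
from rig import *
from h import *
from scipy.spatial.transform import Rotation as R
s=read_state();q=s["orientation"];Rt=R.from_quat([*q[1:],q[0]]).as_matrix()
print(np.degrees(np.arctan2(Rt[1,0],Rt[0,0])),s["joint_pos"])
fx=np.array([.0099,.99995]);org=np.array([.5810,-.01366])
for a in(-.2,-.178,-.171,-.099):
    print(a,(Rt.T@(np.array([*(org+a*fx),.042])-s["ee_pos"])/.1).round(3))
E
```

```text
time: 5.33
ee_pos: [0.5854, 0.1262, 0.1594]
orientation: [0.0, -0.7, 0.714, 0.0]
contact_force: [-0.1, -0.7, -0.9]
finger_gap: 0.0005
grasp_force: 0.0
time: 5.67
ee_pos: [0.5827, 0.0224, 0.1579]
orientation: [-0.001, -0.698, 0.716, 0.0]
contact_force: [0.9, -0.1, 0.4]
finger_gap: -0.0002
grasp_force: 0.0
time: 6.0
ee_pos: [0.5807, -0.0772, 0.1578]
orientation: [-0.001, -0.698, 0.716, 0.001]
contact_force: [0.4, 0.8, -0.4]
finger_gap: 0.0001
grasp_force: 0.0
time: 6.33
ee_pos: [0.5787, -0.1767, 0.1576]
orientation: [-0.001, -0.698, 0.716, 0.001]
contact_force: [-0.5, 0.7, -0.7]
finger_gap: 0.0003
grasp_force: 0.0
-91.42674558932286 [ 3.45635235e-02  6.00169833e-02 -2.84866925e-02  2.83300981e-04
 -1.48520976e+00 -5.94902193e-02]
-0.2 [ 0.369 -0.016  1.156]
-0.178 [ 0.149 -0.013  1.156]
-0.171 [ 0.079 -0.012  1.156]
-0.099 [-6.410e-01 -1.000e-03  1.156e+00]
```

```bash
python3 -m crank '[[0.3,0,0,0,0,-0.01,1],[0.45,-0.01,0,0,0,-0.01,1],[0.45,-0.01,0.2,0,0,-0.01,1],[0.45,-0.01,0.5,0,0,-0.01,1],[0.45,-0.01,0.8,0,0,-0.01,1],[0.45,-0.01,1,0,0,-0.01,1],[0.45,-0.01,1,0,0,-0.01,1]]'
python3 -m crank '[[0,0,0.1,0,0,0,1],[0,0,0.15,0,0,0,1],[0,0,0.15,0,0,0,1]]'
python3 - <<'E'
from rig import *
from h import *
c=capture("top");g=c["frame"][130:260,170:400];cv2.imwrite('pics/t3.png',cv2.resize(g,None,fx=3,fy=3)[:,:,::-1])
E
```

```text
time: 6.92
ee_pos: [0.5763, -0.217, 0.0522]
orientation: [-0.003, -0.703, 0.711, 0.005]
contact_force: [-0.4, 0.2, -1.7]
finger_gap: -0.0001
grasp_force: 0.0
time: 7.17
ee_pos: [0.5799, -0.2186, 0.0442]
orientation: [-0.0, -0.704, 0.711, 0.0]
contact_force: [-0.9, 0.0, 0.0]
finger_gap: -0.0
grasp_force: 0.0
```

View pics/t3.png

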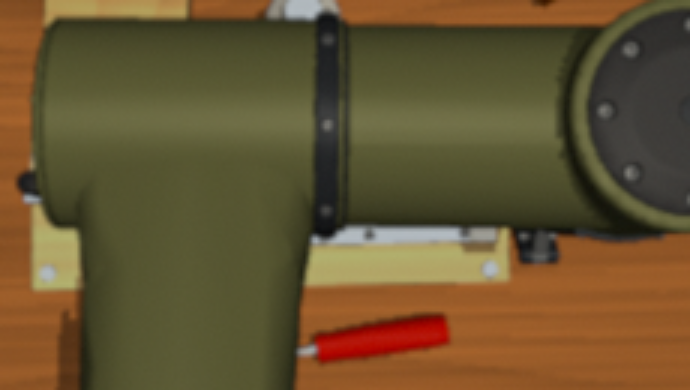

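The arm hides the carriage from above, but the peg is still straight ahead at (30,183). I will feel for contact with the carriage's rear face, pushing slowly.

```bash
python3 -m crank '[[-0.1,0,0.02,0,0,0,1],[-0.2,0,0.02,0,0,0,1],[-0.26,0,0.02,0,0,0,1],[-0.32,0,0.02,0,0,0,1],[-0.38,0,0.02,0,0,0,1],[-0.44,0,0.02,0,0,0,1],[-0.5,0,0.02,0,0,0,1]]'
python3 - <<'E'
from rig import *
from h import *
c=capture("side");cv2.imwrite('pics/s1.png',c["frame"][:,:,::-1])
E
```

```text
time: 7.8
ee_pos: [0.5805, -0.1691, 0.043]
orientation: [-0.0, -0.704, 0.711, -0.001]
contact_force: [-0.1, -4.3, 0.6]
finger_gap: -0.0001
grasp_force: 2.1
```

View pics/s1.png

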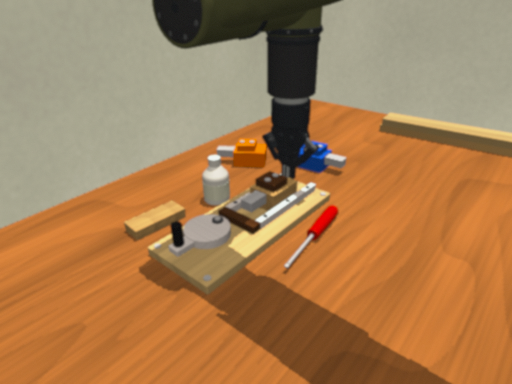

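The fingers (288,172) rest against the carriage's rear face with about 4 N of friction, the cam handle points forward (178,235), and the glue bottle (215,180) is clear. I continue the push.

```bash
python3 -m crank '[[-0.06,0,0,0,0,0,1],[-0.12,0,0,0,0,0,1],[-0.18,0,0,0,0,0,1],[-0.24,0,0,0,0,0,1],[-0.3,0,0,0,0,0,1],[-0.36,0,0,0,0,0,1],[-0.42,0,0,0,0,0,1],[-0.48,0,0,0,0,0,1],[-0.48,0,0,0,0,0,1]]'
python3 -m crank '[[-0.02,0,0,0,0,0,1],[-0.04,0,0,0,0,0,1],[-0.06,0,0,0,0,0,1],[-0.06,0,0,0,0,0,1]]'
```

```text
time: 8.6
ee_pos: [0.5809, -0.1199, 0.0425]
orientation: [0.0, -0.704, 0.71, 0.0]
contact_force: [-1.2, -0.9, -0.0]
finger_gap: -0.0001
grasp_force: 0.3
time: 8.93
ee_pos: [0.5808, -0.1149, 0.0424]
orientation: [-0.0, -0.704, 0.711, -0.0]
contact_force: [0.0, -2.6, 2.8]
finger_gap: 0.0001
grasp_force: 1.7
```

```bash
python3 -m crank '[[-0.01,0,0,0,0,0,1],[-0.02,0,0,0,0,0,1],[-0.02,0,0,0,0,0,1]]'; python3 -m crank '[[-0.01,0,0,0,0,0,1],[-0.02,0,0,0,0,0,1],[-0.02,0,0,0,0,0,1]]';  python3 -m crank '[[-0.01,0,0,0,0,0,1],[-0.02,0,0,0,0,0,1],[-0.02,0,0,0,0,0,1]]'
```

```text
time: 9.18
ee_pos: [0.5808, -0.1131, 0.0424]
orientation: [-0.0, -0.704, 0.711, -0.0]
contact_force: [0.1, -4.6, 4.0]
finger_gap: 0.0
grasp_force: 2.2
time: 9.43
ee_pos: [0.5808, -0.1126, 0.0425]
orientation: [-0.001, -0.703, 0.711, -0.001]
contact_force: [0.5, -10.2, 1.0]
finger_gap: -0.0003
grasp_force: 5.3
time: 9.68
ee_pos: [0.5808, -0.1124, 0.0431]
orientation: [-0.002, -0.703, 0.711, -0.002]
contact_force: [1.6, -17.4, 2.7]
finger_gap: -0.0004
grasp_force: 8.4
```

It stopped at y = -0.1124, where home was predicted (-0.1127), with the force rising, so the carriage is home. I back off, rise and check.

```bash
python3 -m crank '[[0.1,0,0,0,0,0,1],[0.3,0,0,0,0,0,1],[0.6,0,0,0,0,0,1],[0.9,0,0,0,0,0,1],[0.9,0,-0.4,0,0,0,1],[0.9,0,-0.8,0,0,0,1],[0.9,0,-1,0,0,0,1],[0.9,0,-1,0,0,0,1]]'
python3 -m crank '[[0,0.4,-0.3,0,0,0,1],[0,0.8,-0.6,0,0,0,1],[0,1,-0.6,0,0,0,1],[0,1,-0.6,0,0,0,1]]'
python3 -m crank '[[0.4,0.4,0,0,0,0,1],[0.8,0.8,0,0,0,0,1],[1,1,0,0,0,0,1],[1,1,0,0,0,0,1],[1,1,0,0,0,0,1]]'
python3 - <<'E'
from rig import *
from h import *
c=capture("top");np.savez("top4.npz",**c);g=c["frame"][145:250,170:350];cv2.imwrite('pics/t4.png',cv2.resize(g,None,fx=4.4,fy=4.4,interpolation=cv2.INTER_CUBIC)[:,:,::-1])
E
```

```text
time: 10.35
ee_pos: [0.5825, -0.1991, 0.1484]
orientation: [0.003, -0.704, 0.71, -0.003]
contact_force: [-0.9, 0.1, 0.4]
finger_gap: 0.0
grasp_force: 0.0
time: 10.68
ee_pos: [0.4781, -0.1977, 0.2066]
orientation: [0.003, -0.704, 0.71, -0.002]
contact_force: [1.4, -0.4, 1.5]
finger_gap: 0.0002
grasp_force: 0.0
time: 11.1
ee_pos: [0.3772, -0.298, 0.2019]
orientation: [0.001, -0.703, 0.712, 0.0]
contact_force: [0.0, -0.1, 0.2]
finger_gap: -0.0
grasp_force: 0.0
```

View pics/t4.png

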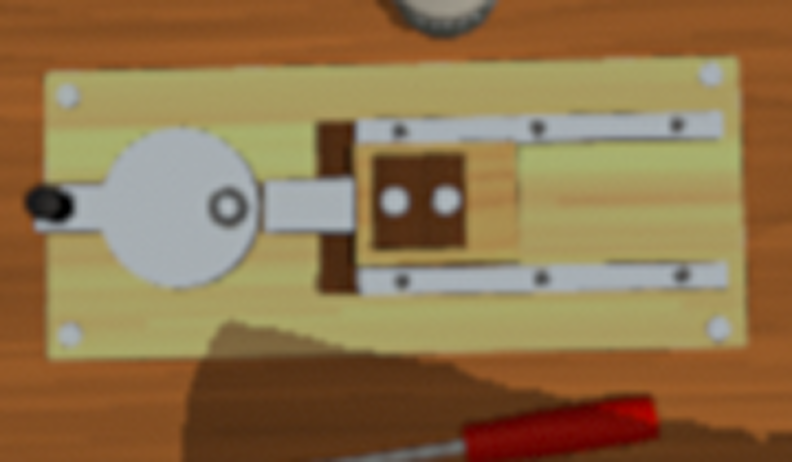

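The picture shows the block against the end-stop bar (x≈357), its rear edge at x≈518, the nose (263) just clear of the cam's low point (258), and the handle pointing straight ahead (50,203). The bystanders are where they were and the hand is clear.

Run:
```python
from h import *
c=dict(np.load("top4.npz"));p=ray(c,*crop(518,205),.058)[:2]-[.5801,-.1017];print("rear vs home",p)
from rig import *
print(hand_in())
```

```text
rear vs home [-2.64102465e-03  2.15467031e-05]
the job is handed in; nothing more can be done
None
```

The cam is at its low point and the carriage is against the end-stop, measured within 0.1 mm of home along the channel and about 2.6 mm across it. The bystanders were not moved, the hand is clear, and the job is handed in; no verdict was shown.

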